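# Set the bleed valve on the vacuum manifold and open the line

### The job

Ready the vacuum manifold for bagging a board repair: screw the bleed needle valve's tee handle in, clockwise, until the needle gently bottoms on its seat, then back it off a quarter turn and let go. Do not force it: the valve must not twist in its sealed port. Then swing the shut-off lever fully open, and leave the other things on the bench alone.

Things in the scene. Friction and masses are not known exactly. Their poses are not given: they have to be found in the camera images.
- manifold: vacuum manifold fixed to the bench. Origin on the bench straight below the bleed valve's axis; x away from the robot at yaw 0, y left along its square aluminium bar (40 mm wide, y -75 to +145 mm, top 70 mm up). On the bar a round gauge at y +115 (50 mm wide, top 144 mm up); behind it a catch pot at x +112, y +85 (114 mm wide, 114 mm tall); base board x -65 to +175, y -155 to +185, 12 mm thick
- bleed_valve: brass body of the bleed needle valve, hexagon 24 mm across, 42 mm tall, upright on the bar. Origin on the valve's axis at the bar's top (70 mm above the bench), z up along the axis, x as the manifold's x. It is sealed in its port by the thread and twists round with the handle from a torque of about 0.45 N m, which breaks the seal
- handle_bar (a point): centre of the bleed valve's black tee handle on the valve's axis, 135 mm above the bench: a bar 56 x 10 mm, 13 mm tall, on an 8 mm stem; x along the bar. Clockwise from above screws the needle in. Starts 0.38 to 0.7 turn open; the bar's direction at the seat is not known and has to be felt: it turns with a light drag of 0.06 N m and comes to a firm stop at the seat. Stays where left
- shutoff (a joint): angle of the shut-off lever at the bar's right-hand end: 0 closed (lever points to the manifold's -x), 1.57 open (in line with the bar, pointing to the manifold's -y), a stop at each end. Opens anticlockwise seen from above, with a drag of 0.15 N m; stays where it is left
- lever_grip (a point): centre of the grey sleeve of the shut-off lever, 52 mm from its pivot, 81 mm above the bench; sleeve 48 mm long (27 to 75 mm from the pivot), 16 mm wide, 10 mm tall. x points from sleeve to pivot. Below it the brass ball valve (38 mm thick) and hose barb run along the bar's line, centre 50 mm above the bench, out to y -174 mm
- shutoff_pivot (a point): point on the upright pivot axis of the shut-off lever at the lever's height, 81 mm above the bench
- cup_mid (a point): centre of a white plastic mixing cup, 70 mm in diameter, 85 mm tall, loose; a bystander
- tape_mid (a point): centre of a roll of masking tape lying flat, 96 mm outer diameter, 25 mm tall, loose; a bystander
- brush_grip (a point): point on the handle of a wooden laminating brush, 190 mm long, lying on the bench, loose; a bystander
- needle_tip (a point): tip of the bleed needle, inside the valve body on its axis: 10.0 mm above the valve body's origin when it just touches its seat, and 1.5 mm higher for each turn that the handle is opened

How it is judged:
By the outcome, as a careful person would: the job done as asked, in the order asked, and still so for the second after the job is handed in, with the robot touching nothing.
It also fails if it takes over 72 s, if anything falls off the work surface, if the arm or the gripper's body presses on something with over 40 N, if the wrist force passes 120 N, or if a joint passes its speed limit or range.

### The arm

A 6-joint arm with a two-finger parallel gripper is mounted at the origin on the work surface. World frame = base frame: x ahead of the robot, y to its left, z up, the work surface at z = 0. Lengths are in mm, angles in rad, forces in N, time in s.
With the tool pointing down it reaches from about 275 to 1000 mm from the base axis. Payload 8.4 kg.
Tool frame: the origin (TCP) lies midway between the tips of the shut fingers; the grasp point (between the pads) lies r.grasp_offset behind it (r.grasp_offset is the distance from the TCP to the grasp point, in mm); z points along the fingers, y is the direction in which the jaws open and shut (so a half turn about z gives the same grasp; the last joint's range is limited). The gripper opens to 85 mm and grips with 20 to 120 N. Pads are 22 mm wide; open, the fingers measure 114 mm over their backs; the gripper's body (76 mm by 85 mm) begins 54 mm behind the grasp point. The pads swing forward as they close: fully open they stand 13 mm farther back than shut.
Start: joints at [1.144, 0.353, 1.633, -0, 1.155, -0.002], TCP at [257.585, 569.454, 231.281] pointing down, gripper open.
Joint ranges: [-2.63, 2.63], [-0.92, 2.1], [0.06, 2.66], [-1.3, 4.44], [0, 2.69], [-3.02, 3.02]. Speed limits (rad/s): [2.22, 2.22, 2.79, 3.14, 3.14, 3.14].

### API

Orientations are given as [roll, pitch, yaw] about the fixed x, y, z axes, in that order (R = Rz(yaw) Ry(pitch) Rx(roll)).
In Python, from rig import r gives the robot as it stands.
- The arm moves only by the tool jog_arm, never from a script. Its argument "series" is a list that holds one entry, the list of rows, each a list of 7 numbers: the shift along the tool's x, y, z in cm, then the turn, a rotation vector about the tool's x, y, z in degrees, then the finger opening in cm, from 0 to 8.54. A call has 1 to 5 rows; each row is the pose to reach, as a shift and turn from the pose commanded when the call began, along the tool's axes at that moment; what a row does not reach only later rows make up. A row lasts 1/8 s, in which the tool goes at most 62.5 mm and 10.7 degrees, less where a joint would pass 70% of its speed; a pose out of reach is approached as far as the arm can. A call with a gripper value outside its range is refused whole. The fingers move at their own pace and stop on an object; "newtons" is the grip in N (left out, the last holds). Time passes only in rows, so rows that repeat a pose let the fingers close. It gives the time, the measured TCP pose, the force and the opening at its end, in the units of the state.
- r.sense(): the state, without advancing time (a new reading comes with each control period).
- r.grab_frame(name): name is "scene" or "side" or "wrist"; returns the picture (420x560x3 uint8, red, green, blue); there is no depth.
- r.calibration(name): a dict with "mtx" (3x3 intrinsics, pixels), "origin" and "attitude" of the camera in the world; the wrist camera has in their place "T_tool_cam" (4x4, takes a point from camera to tool coordinates, whose origin is the TCP and whose axes are the flange's). Camera axes: x right, y down, z forward; pixel columns grow to the right and rows downward; lengths in mm; the calibration is good to about 2 mm. A picture is of the moment at which its call begins: read the wrist's pose just before it. calibration takes no time and is no camera call.
- r.sign_off(): hands the job in, once; it reports no verdict.
The state is a dict: "clock": time; "qpos": joint angles; "qvel": joint speeds; "joint_efforts": joint torques, N m; "eef_pos": TCP position; "tcp_rot": TCP orientation; "contact_force": force on the tool from outside, world axes, zero at the start; "wrist_torque": the same for the moment, N m; "opening": opening from 0.0 (shut) to 1.0 (fully open).
Only numpy, scipy, OpenCV 4.12 (cv2) and the standard library are available. Lean on these libraries where they do the work, as an engineer would, in place of code of your own. Each camera call takes 0.05 s, during which the arm holds its last target.

## Working session

There is one attempt and no reset: what is moved stays moved. The work goes in short steps, Python scripts to look and compute and a tool call to move; the robot and the scene stay as the last step left them, time stands still between calls to the robot, and variables do not carry over. Pictures are saved under pics/ and viewed, and the job is handed in when it is done.

Besides the shell and the picture viewer there is one more tool, called after ">>>" as name([rows], argument=value, ...), one row to a line, values as JSON. jog_arm: Moves the arm, as the interface text tells. Its arguments: {"type":"object","properties":{"series":{"type":"array","items":{"type":"array","items":{"type":"array","items":{"type":"number"}}}},"newtons":{"type":"number"}},"required":["series"]}

```bash
mkdir -p pics; ls
python3 - <<'E'
from rig import r
import cv2
s=r.sense();print(s)
print(r.grasp_offset)
for n in("scene","side","wrist"):
    im=r.grab_frame(n);cv2.imwrite(f"pics/{n}0.png",cv2.cvtColor(im,cv2.COLOR_RGB2BGR));print(n,r.calibration(n))
E
```

```text
pics
{'clock': 0.0, 'qpos': array([ 1.14360885e+00,  3.53615270e-01,  1.63414934e+00, -6.41926360e-06,
        1.15518504e+00, -2.41886820e-03]), 'qvel': array([ 0.00230934, -0.00043814, -0.00087783,  0.00041921,  0.00083494,
        0.00167344]), 'joint_efforts': array([ 2.22504059e-03, -6.05235100e+01, -3.42072093e+01,  9.37072696e-05,
        8.99465871e-03,  4.67767427e-05]), 'eef_pos': array([257.38324244, 569.01804156, 230.57570263]), 'tcp_rot': array([-3.14023564e+00,  2.58685162e-06,  2.71682664e+00]), 'contact_force': array([-0.61613205, -0.49898494, -0.02365166]), 'wrist_torque': array([0.00373997, 0.04007201, 0.0060323 ]), 'opening': 1.0001287084879804}
18.700000000000003
scene {'mtx': array([[523.22681736,   0.        , 281.59641718],
       [  0.        , 523.22681736, 207.85672361],
       [  0.        ,   0.        ,   1.        ]]), 'origin': array([1048.13273012, -118.07917836,  969.68628953]), 'attitude': array([-2.51831543e+00, -1.06667984e-03,  1.05483812e+00])}
side {'mtx': array([[438.96609005,   0.        , 279.38307384],
       [  0.        , 438.96609005, 215.3487851 ],
       [  0.        ,   0.        ,   1.        ]]), 'origin': array([ 162.74861891, -216.46631766,  567.60372504]), 'attitude': array([-2.28464013,  0.018709  , -0.71827731])}
wrist {'mtx': array([[320.64177866,   0.        , 283.74043994],
       [  0.        , 320.64177866, 212.32190578],
       [  0.        ,   0.        ,   1.        ]]), 'T_tool_cam': array([[-5.17047454e-04, -9.48168120e-01, -3.17768702e-01,
         8.18908684e+01],
       [ 9.99999686e-01, -6.80985378e-04,  4.04826950e-04,
         4.88721591e-01],
       [-6.00239849e-04, -3.17768393e-01,  9.48168175e-01,
        -1.42871078e+02],
       [ 0.00000000e+00,  0.00000000e+00,  0.00000000e+00,
         1.00000000e+00]])}
```

View pics/scene0.png

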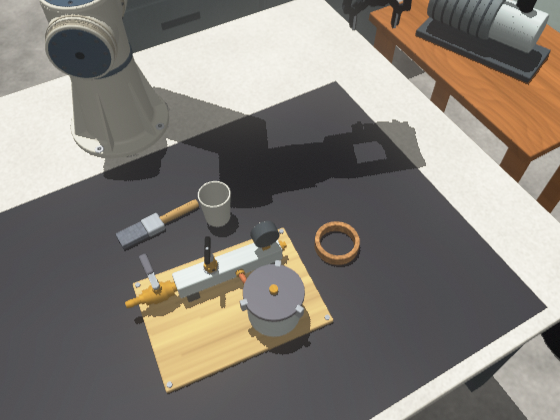

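View pics/side0.png

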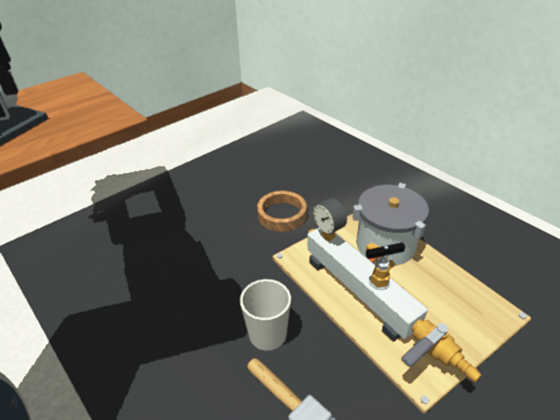

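View pics/wrist0.png

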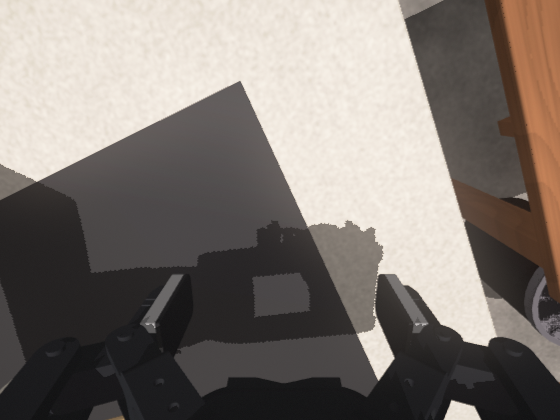

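The scene view shows the manifold: handle near (207,250), lever near (148,268), cup at (215,203), gauge at (264,235). The side view shows the handle near (385,250) and the lever near (425,345). I'll enlarge both to read exact pixels.

Run:
```python
import cv2
a=cv2.imread("pics/scene0.png")[215:325,110:300];cv2.imwrite("pics/scene0c.png",cv2.resize(a,None,fx=4,fy=4,interpolation=cv2.INTER_CUBIC))
a=cv2.imread("pics/side0.png")[225:405,330:530];cv2.imwrite("pics/side0c.png",cv2.resize(a,None,fx=3.2,fy=3.2,interpolation=cv2.INTER_CUBIC))
```

```text
(no output)
```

View pics/scene0c.png

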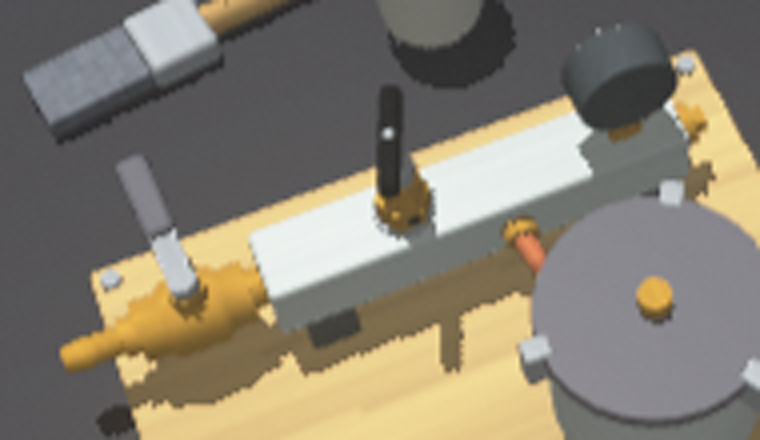

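View pics/side0c.png

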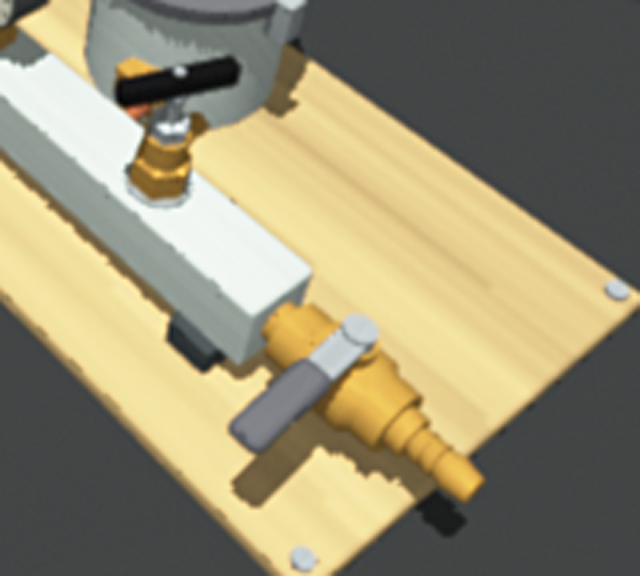

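```bash
cat > h.py <<'E'
import numpy as np,cv2
from scipy.spatial.transform import Rotation as R
from rig import r
def cam(n,s=None):
    c=r.calibration(n)
    if n=="wrist":
        Rt=R.from_euler('xyz',s["tcp_rot"]).as_matrix();T=c["T_tool_cam"]
        return c["mtx"],Rt@T[:3,3]+s["eef_pos"],Rt@T[:3,:3]
    return c["mtx"],c["origin"],R.from_euler('xyz',c["attitude"]).as_matrix()
def ray(n,uv,s=None):
    K,o,A=cam(n,s);d=A@np.linalg.solve(K,[uv[0],uv[1],1]);return o,d/np.linalg.norm(d)
def onz(n,uv,z,s=None):
    o,d=ray(n,uv,s);return o+d*(z-o[2])/d[2]
def tri(*rs):
    A=sum(np.eye(3)-np.outer(d,d) for o,d in rs);b=sum((np.eye(3)-np.outer(d,d))@o for o,d in rs)
    p=np.linalg.solve(A,b);return p,[np.linalg.norm((np.eye(3)-np.outer(d,d))@(p-o)) for o,d in rs]
def proj(n,p,s=None):
    K,o,A=cam(n,s);q=K@(A.T@(np.asarray(p)-o));return q[:2]/q[2]
E
python3 - <<'E'
from h import *
np.set_printoptions(precision=1,suppress=True)
P={'dot':((206.75,248.25),(386.6,247.2),141.5),'pivot':((155.75,286.25),(442.2,328.75),87),'lend':((143.25,254.5),(406,362.5),86)}
for k,(a,b,z) in P.items(): print(k,tri(ray('scene',a),ray('side',b)),onz('scene',a,z),onz('side',b,z))
for a in((208,237),(207,263)):print('bar sc',onz('scene',a,140))
for a in((366.9,254.1),(404.4,245.6)):print('bar si',onz('side',a,137))
# board screws
print(onz('scene',(110+110/4,215+279/4),14),onz('scene',(110+685/4,215+65/4),14),onz('side',(330+303/3.2,225+559/3.2),14),onz('side',(330+616/3.2,225+290/3.2),14))
E
```

```text
dot (array([543.4,  10.5, 142.9]), [np.float64(0.11936473664677928), np.float64(0.1193647366468228)]) [542.5  10.8 141.5] [544.7  11.1 141.5]
pivot (array([534.1, -98.4,  80.6]), [np.float64(0.2903806094225489), np.float64(0.2903806094225534)]) [537.9 -98.9  87. ] [529.2 -99.7  87. ]
lend (array([458.6, -95.6,  82.6]), [np.float64(1.244782300443135), np.float64(1.2447823004430871)]) [460.5 -94.5  86. ] [456.6 -97.7  86. ]
bar sc [520.3  23.5 140. ]
bar sc [570.3  -1.7 140. ]
bar si [518.7  23.  137. ]
bar si [569.2  -0.9 137. ]
[ 474.2 -128.3   14. ] [505.3 190.1  14. ] [ 475.1 -128.    14. ] [ 694.3 -148.9   14. ]
```

```bash
cat >> h.py <<'E'
def shift(s,target,yawdeg):
    Rt=R.from_euler('xyz',s["tcp_rot"]).as_matrix()
    Rg=R.from_euler('xyz',[np.pi,0,np.radians(yawdeg)]).as_matrix()
    d=Rt.T@(np.asarray(target)-s["eef_pos"]);rv=np.degrees(R.from_matrix(Rt.T@Rg).as_rotvec())
    print("cm",np.round(d/10,2),"deg",np.round(rv,2),"|d|",np.round(np.linalg.norm(d),1))
def show(n,name,crop=None,f=1):
    s=r.sense();im=cv2.cvtColor(r.grab_frame(n),cv2.COLOR_RGB2BGR)
    if crop: x0,y0,x1,y1=crop;im=im[y0:y1,x0:x1]
    cv2.imwrite("pics/"+name+".png",cv2.resize(im,None,fx=f,fy=f,interpolation=cv2.INTER_CUBIC));return s
E
python3 - <<'E'
from h import *
s=r.sense();shift(s,[543.4,10.8,225],153.8)
E
```

```text
cm [-49.06 -39.08   0.62] deg [-0.06  0.    1.86] |d| 627.3
```

>>> jog_arm([
  [[-4.5,-3.6,0,0,0,0,8.5],[-9,-7.2,0,0,0,0,8.5],[-13.5,-10.8,0,0,0,0,8.5],[-18,-14.4,0,0,0,0,8.5],[-22.5,-18,0,0,0,0,8.5]],
], newtons=20)

```text
clock: 0.78
eef_pos: [388.9, 311.0, 231.3]
tcp_rot: [3.141, 0.0, 2.717]
contact_force: [0.1, 0.6, 0.0]
opening: 0.992
```

>>> jog_arm([
  [[-4.5,-3.6,0,0,0,0,8.5],[-9,-7.2,0,0,0,0,8.5],[-13.5,-10.8,0,0,0,0,8.5],[-18,-14.4,0,0,0,0,8.5],[-22.5,-18,0,0,0,0,8.5]],
])

```text
clock: 1.4
eef_pos: [519.8, 54.2, 231.3]
tcp_rot: [3.141, 0.0, 2.717]
contact_force: [0.7, 0.2, 0.4]
opening: 0.991
```

Run:
```python
from h import *
s=show('wrist','w1');print(s['clock'],s['eef_pos'],s['tcp_rot'],s['qpos'],s['wrist_torque'],s['contact_force']);shift(s,[543.4,10.8,225],153.8)
print(proj('wrist',[543.4,10.8,141.5],s))
```

```text
1.4 [519.8035042   54.15260397 231.31676572] [3.14141405e+00 1.19495691e-04 2.71670931e+00] [ 1.00872379e-01  1.93619809e-01  1.85067979e+00  1.06208134e-04
  1.09710007e+00 -1.04508905e+00] [ 0.03812773 -0.05604013  0.0521583 ] [0.73248898 0.24356879 0.38634127]
cm [-3.94 -2.98  0.63] deg [0.01 0.01 1.86] |d| 49.8
[246.18594363 263.10612475]
```

View pics/w1.png

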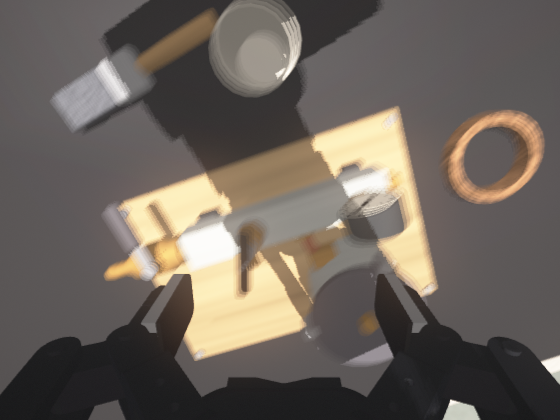

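The blurred wrist view shows the tee at about (245,262), close to the predicted (246,263). I'll move directly above it and look again.

>>> jog_arm([
  [[-2.3,-1.6,1,0,0,1.9,8.5],[-4,-3,3,0,0,1.9,8.5],[-4,-3,4.5,0,0,1.9,8.5],[-4,-3,4.5,0,0,1.9,8.5]],
])

```text
clock: 1.95
eef_pos: [541.7, 12.6, 184.4]
tcp_rot: [-3.14, -0.004, 2.684]
contact_force: [0.1, 0.6, 1.0]
opening: 0.996
```

Run:
```python
from h import *
s=show('wrist','w2',None,1.4);print(s['clock'],s['eef_pos'],s['tcp_rot'],s['wrist_torque']);shift(s,[543.4,10.8,120],153.8)
print(proj('wrist',[543.4,10.8,141.5],s)*1.4)
```

```text
1.95 [541.72031673  12.64328416 184.35207367] [-3.14010271 -0.00353215  2.68403784] [-0.03054727  0.00896938  0.02161731]
cm [-0.25 -0.08  6.43] deg [-0.09 -0.2  -0.02] |d| 64.4
[394.14289459 343.70323543]
```

View pics/w2.png

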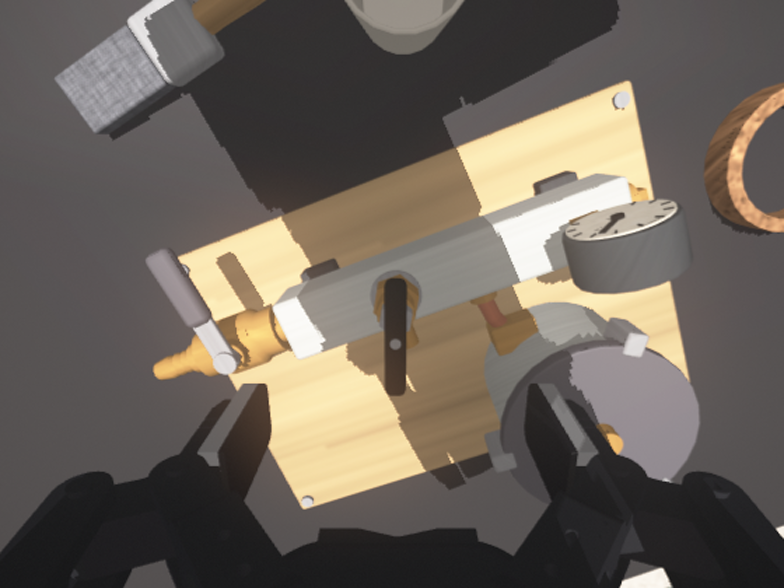

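The tee's centre dot is at (396,344), against a predicted (394,344), and the bar lies along the tool's x axis. The arm is well placed, so I'll go down and grip lightly.

>>> jog_arm([
  [[-0.2,-0.05,4,-0.1,-0.2,0,8.5],[-0.2,-0.05,6.5,-0.1,-0.2,0,8.5],[-0.2,-0.05,6.5,-0.1,-0.2,0,4],[-0.2,-0.05,6.5,-0.1,-0.2,0,0.8],[-0.2,-0.05,6.5,-0.1,-0.2,0,0.6]],
], newtons=20)

```text
clock: 2.62
eef_pos: [545.8, 11.1, 122.7]
tcp_rot: [3.139, 0.006, 2.684]
contact_force: [0.2, -0.2, 0.9]
opening: 0.371
```

>>> jog_arm([
  [[0,0,0,0,0,0,0.6],[0,0,0,0,0,0,0.6],[0,0,0,0,0,0,0.6]],
])

```text
clock: 3.0
eef_pos: [545.0, 10.0, 122.3]
tcp_rot: [3.141, 0.005, 2.684]
contact_force: [-2.2, -5.5, 7.2]
opening: 0.11
```

Run:
```python
from h import *
s=show('side','s2',(330,170,480,290),4);print({k:np.round(v,3) for k,v in s.items() if k not in('joint_efforts','qvel')})
```

```text
{'clock': np.float64(3.0), 'qpos': array([ 0.016,  0.361,  1.903, -0.002,  0.874, -1.096]), 'eef_pos': array([545.029,  10.018, 122.268]), 'tcp_rot': array([3.141, 0.005, 2.684]), 'contact_force': array([-2.247, -5.483,  7.153]), 'wrist_torque': array([-0.845,  0.462, -0.007]), 'opening': np.float64(0.11)}
```

View pics/s2.png

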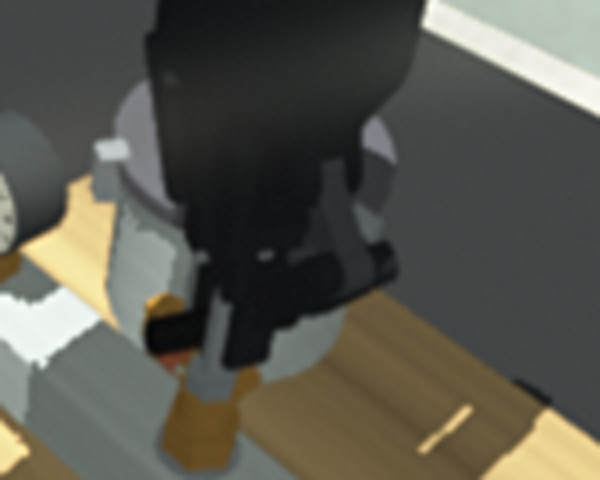

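The side view shows the pads closed on the tee bar across its middle, around the dot. I'll relieve the small side load, then turn clockwise (positive about tool z).

>>> jog_arm([
  [[0,-0.1,-0.1,0,0,0,0.6],[0,-0.1,-0.1,0,0,0,0.6]],
])

```text
clock: 3.3
eef_pos: [544.8, 9.8, 122.4]
tcp_rot: [3.139, 0.004, 2.684]
contact_force: [1.5, -2.4, -2.6]
opening: 0.115
```

```bash
cat > st.py <<'E'
from h import *
s=r.sense()
Rt=R.from_euler('xyz',s["tcp_rot"]).as_matrix()
print('t',round(float(s['clock']),2),'pos',np.round(s['eef_pos'],1),'yaw',round(float(np.degrees(s['tcp_rot'][2])),2),'Ftool',np.round(Rt.T@s['contact_force'],1),'M',np.round(s['wrist_torque'],3),'q6',round(float(s['qpos'][5]),4),'tau6',np.round(s['joint_efforts'][5],3),'op',round(float(s['opening']),3))
E
python3 st.py
```

```text
t 3.3 pos [544.8   9.8 122.4] yaw 153.76 Ftool [-2.4 -1.5  2.6] M [-0.219 -0.332 -0.055] q6 -1.0973 tau6 -0.035 op 0.115
```

>>> jog_arm([
  [[0,0,0,0,0,5,0.6],[0,0,0,0,0,10,0.6],[0,0,0,0,0,15,0.6],[0,0,0,0,0,20,0.6],[0,0,0,0,0,25,0.6]],
])

```text
clock: 3.92
eef_pos: [544.4, 9.3, 122.4]
tcp_rot: [3.139, 0.003, 2.245]
contact_force: [0.2, -6.2, 0.3]
opening: 0.107
```

```bash
python3 st.py
```

```text
t 3.92 pos [544.4   9.3 122.4] yaw 128.63 Ftool [-5.  -3.7 -0.3] M [-0.966  0.025  0.101] q6 -0.6582 tau6 -1.078 op 0.107
```

>>> jog_arm([
  [[-0.05,-0.05,0,0,0,7,0.6],[-0.05,-0.05,0,0,0,14,0.6],[-0.05,-0.05,0,0,0,21,0.6],[-0.05,-0.05,0,0,0,28,0.6],[-0.05,-0.05,0,0,0,35,0.6]],
])

```text
clock: 4.55
eef_pos: [543.3, 8.7, 122.3]
tcp_rot: [3.14, 0.001, 1.633]
contact_force: [-3.7, -4.6, 2.8]
opening: 0.112
```

```bash
python3 st.py
```

```text
t 4.55 pos [543.3   8.7 122.3] yaw 93.56 Ftool [-4.3 -3.9 -2.8] M [-0.813  0.658  0.083] q6 -0.0474 tau6 -1.536 op 0.112
```

>>> jog_arm([
  [[-0.05,-0.05,0,0,0,7,0.6],[-0.05,-0.05,0,0,0,14,0.6],[-0.05,-0.05,0,0,0,21,0.6],[-0.05,-0.05,0,0,0,28,0.6],[-0.05,-0.05,0,0,0,35,0.6]],
])

```text
clock: 5.18
eef_pos: [542.1, 8.7, 122.3]
tcp_rot: [3.141, -0.0, 1.022]
contact_force: [-6.4, -0.7, 6.5]
opening: 0.107
```

```bash
python3 st.py
```

```text
t 5.17 pos [542.1   8.7 122.3] yaw 58.54 Ftool [-4.  -5.1 -6.5] M [-0.128  1.062  0.1  ] q6 0.5625 tau6 -1.534 op 0.107
```

>>> jog_arm([
  [[-0.03,-0.05,-0.05,0,0,6,0.6],[-0.03,-0.05,-0.05,0,0,12,0.6],[-0.03,-0.05,-0.05,0,0,18,0.6],[-0.03,-0.05,-0.05,0,0,24,0.6],[-0.03,-0.05,-0.05,0,0,28,0.6]],
])

```text
clock: 5.8
eef_pos: [541.3, 9.3, 122.3]
tcp_rot: [-3.141, -0.0, 0.534]
contact_force: [-5.6, 2.8, 1.7]
opening: 0.111
```

```bash
python3 st.py
python3 - <<'E'
from h import *
s=show('scene','sc3',(150,200,270,290),5)
print(r.sense()['wrist_torque'])
E
```

```text
t 5.8 pos [541.3   9.3 122.3] yaw 30.6 Ftool [-3.4 -5.2 -1.7] M [0.38  0.913 0.056] q6 1.0499 tau6 -0.617 op 0.111
[0.35554589 0.84477261 0.01518106]
```

View pics/sc3.png

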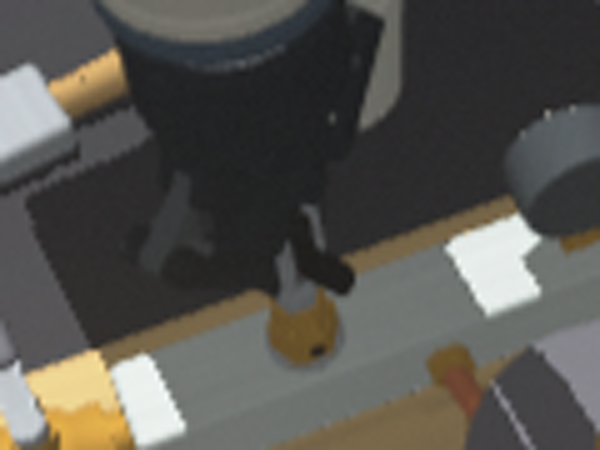

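The bar followed the tool for 123°. The seat can't come before 137°, and from here I'll step in small increments and read torque each time.

>>> jog_arm([
  [[0,-0.05,0,0,0,4,0.6],[0,-0.07,0,0,0,8,0.6],[0,-0.07,0,0,0,10,0.6]],
])

```text
clock: 6.22
eef_pos: [541.2, 9.7, 122.4]
tcp_rot: [-3.141, -0.0, 0.361]
contact_force: [-5.5, 1.8, 2.2]
opening: 0.109
```

```bash
python3 st.py
```

```text
t 6.22 pos [541.2   9.7 122.4] yaw 20.69 Ftool [-4.5 -3.6 -2.2] M [0.349 0.948 0.012] q6 1.2241 tau6 -0.131 op 0.109
```

>>> jog_arm([
  [[0.02,-0.03,0,0,0,2,0.6],[0.02,-0.04,0,0,0,4,0.6]],
])

```text
clock: 6.48
eef_pos: [541.1, 9.9, 122.4]
tcp_rot: [-3.142, -0.0, 0.292]
contact_force: [-5.9, 0.8, 1.8]
opening: 0.106
```

```bash
python3 st.py
```

```text
t 6.47 pos [541.1   9.9 122.4] yaw 16.73 Ftool [-5.5 -2.5 -1.8] M [-0.059  1.04   0.106] q6 1.2942 tau6 -0.393 op 0.106
```

>>> jog_arm([
  [[-0.03,-0.01,0,0,0,2,0.6],[-0.03,-0.02,0,0,0,4,0.6]],
])

```text
clock: 6.72
eef_pos: [541.1, 10.0, 122.4]
tcp_rot: [-3.142, -0.001, 0.222]
contact_force: [-5.2, 0.2, 1.1]
opening: 0.11
```

```bash
python3 st.py
```

```text
t 6.72 pos [541.1  10.  122.4] yaw 12.7 Ftool [-5.1 -1.4 -1.1] M [0.026 1.054 0.066] q6 1.3646 tau6 -0.414 op 0.11
```

>>> jog_arm([
  [[-0.03,-0.01,0,0,0,2,0.6],[-0.03,-0.02,0,0,0,4,0.6]],
])

```text
clock: 6.98
eef_pos: [541.1, 10.1, 122.4]
tcp_rot: [3.142, -0.001, 0.152]
contact_force: [-5.8, 1.4, 0.3]
opening: 0.114
```

```bash
python3 st.py
```

```text
t 6.97 pos [541.1  10.1 122.4] yaw 8.69 Ftool [-5.5 -2.2 -0.3] M [0.051 1.048 0.011] q6 1.4349 tau6 -0.411 op 0.114
```

>>> jog_arm([
  [[-0.03,-0.01,0,0,0,2,0.6],[-0.03,-0.03,0,0,0,4,0.6]],
])

```text
clock: 7.22
eef_pos: [541.0, 10.3, 122.4]
tcp_rot: [3.141, -0.002, 0.081]
contact_force: [-5.0, 1.1, -0.9]
opening: 0.108
```

```bash
python3 st.py
```

```text
t 7.22 pos [541.   10.3 122.4] yaw 4.67 Ftool [-4.9 -1.6  0.9] M [0.016 0.978 0.088] q6 1.5056 tau6 -0.418 op 0.108
```

>>> jog_arm([
  [[0,-0.01,0,0,0,2,0.6],[0,-0.02,0,0,0,4,0.6]],
])

```text
clock: 7.48
eef_pos: [541.0, 10.5, 122.4]
tcp_rot: [3.142, -0.002, 0.012]
contact_force: [-5.4, 0.6, -0.6]
opening: 0.111
```

```bash
python3 st.py
```

```text
t 7.47 pos [541.   10.5 122.4] yaw 0.67 Ftool [-5.4 -0.7  0.6] M [0.015 0.976 0.06 ] q6 1.5758 tau6 -0.399 op 0.111
```

>>> jog_arm([
  [[0,-0.01,0,0,0,2,0.6],[0,-0.02,0,0,0,4,0.6]],
])

```text
clock: 7.72
eef_pos: [541.0, 10.6, 122.4]
tcp_rot: [-3.142, -0.002, -0.058]
contact_force: [-4.5, -0.2, -0.0]
opening: 0.107
```

```bash
python3 st.py
```

```text
t 7.72 pos [541.   10.6 122.4] yaw -3.34 Ftool [-4.5  0.5 -0. ] M [-0.089  1.018  0.066] q6 1.646 tau6 -0.401 op 0.107
```

>>> jog_arm([
  [[0,-0.01,0,0,0,2,0.6],[0,-0.01,0,0,0,4,0.6]],
])

```text
clock: 7.98
eef_pos: [541.0, 10.7, 122.4]
tcp_rot: [-3.141, -0.002, -0.128]
contact_force: [-5.8, -0.3, -0.6]
opening: 0.109
```

```bash
python3 st.py
```

```text
t 7.97 pos [541.   10.7 122.4] yaw -7.34 Ftool [-5.8  1.   0.6] M [0.049 1.008 0.087] q6 1.716 tau6 -0.397 op 0.109
```

>>> jog_arm([
  [[0,-0.01,0,0,0,2,0.6],[0,-0.01,0,0,0,4,0.6]],
])

```text
clock: 8.22
eef_pos: [541.0, 10.9, 122.4]
tcp_rot: [-3.141, -0.002, -0.198]
contact_force: [-5.3, 1.8, -0.5]
opening: 0.108
```

```bash
python3 st.py
```

```text
t 8.22 pos [541.   10.9 122.4] yaw -11.34 Ftool [-5.5 -0.7  0.5] M [0.05  0.975 0.114] q6 1.786 tau6 -0.397 op 0.108
```

>>> jog_arm([
  [[0,-0.01,0,0,0,2,0.6],[0,-0.01,0,0,0,4,0.6]],
])

```text
clock: 8.48
eef_pos: [541.1, 11.0, 122.4]
tcp_rot: [-3.141, -0.002, -0.268]
contact_force: [-4.8, 0.8, -0.9]
opening: 0.113
```

```bash
python3 st.py
```

```text
t 8.47 pos [541.1  11.  122.4] yaw -15.34 Ftool [-4.8  0.5  0.9] M [0.14  1.043 0.013] q6 1.856 tau6 -0.397 op 0.113
```

>>> jog_arm([
  [[0,-0.01,0,0,0,2,0.6],[0,-0.02,0,0,0,4,0.6]],
])

```text
clock: 8.72
eef_pos: [541.1, 11.2, 122.4]
tcp_rot: [-3.141, -0.002, -0.338]
contact_force: [-4.7, 1.9, -0.7]
opening: 0.108
```

```bash
python3 st.py
```

```text
t 8.72 pos [541.1  11.2 122.4] yaw -19.34 Ftool [-5.1 -0.3  0.7] M [0.087 1.043 0.067] q6 1.9262 tau6 -0.403 op 0.108
```

>>> jog_arm([
  [[0,-0.01,0,0,0,2,0.6],[0,-0.02,0,0,0,4,0.6]],
])

```text
clock: 8.98
eef_pos: [541.2, 11.4, 122.4]
tcp_rot: [-3.141, -0.002, -0.407]
contact_force: [-5.5, -0.0, -1.0]
opening: 0.112
```

```bash
python3 st.py
```

```text
t 8.97 pos [541.2  11.4 122.4] yaw -23.34 Ftool [-5.1  2.2  1. ] M [0.066 0.973 0.026] q6 1.9963 tau6 -0.404 op 0.112
```

>>> jog_arm([
  [[0,-0.01,0,0,0,2,0.6],[0,-0.01,0,0,0,4,0.6]],
])

```text
clock: 9.22
eef_pos: [541.2, 11.5, 122.4]
tcp_rot: [-3.141, -0.002, -0.477]
contact_force: [-6.1, 0.2, -0.5]
opening: 0.112
```

```bash
python3 st.py
```

```text
t 9.22 pos [541.2  11.5 122.4] yaw -27.34 Ftool [-5.5  2.6  0.4] M [0.127 1.002 0.037] q6 2.0663 tau6 -0.4 op 0.112
```

>>> jog_arm([
  [[0,0,0,0,0,2,0.6],[0,0,0,0,0,4,0.6]],
])

```text
clock: 9.48
eef_pos: [541.2, 11.6, 122.4]
tcp_rot: [-3.14, -0.002, -0.547]
contact_force: [-5.4, 1.4, -1.3]
opening: 0.113
```

```bash
python3 st.py
```

```text
t 9.47 pos [541.2  11.6 122.4] yaw -31.34 Ftool [-5.3  1.6  1.3] M [0.269 0.958 0.053] q6 2.1361 tau6 -0.401 op 0.113
```

>>> jog_arm([
  [[0,0,0,0,0,2,0.6],[0,0,0,0,0,4,0.6]],
])

```text
clock: 9.72
eef_pos: [541.3, 11.7, 122.4]
tcp_rot: [-3.14, -0.001, -0.617]
contact_force: [-3.8, 1.9, -1.9]
opening: 0.114
```

```bash
python3 st.py
```

```text
t 9.72 pos [541.3  11.7 122.4] yaw -35.35 Ftool [-4.2  0.7  1.9] M [0.325 0.891 0.031] q6 2.2059 tau6 -0.4 op 0.114
```

>>> jog_arm([
  [[0,-0.01,0,0,0,2,0.6],[0,-0.01,0,0,0,4,0.6]],
])

```text
clock: 9.98
eef_pos: [541.4, 11.8, 122.4]
tcp_rot: [-3.14, -0.002, -0.686]
contact_force: [-4.6, 3.3, -0.6]
opening: 0.112
```

```bash
python3 st.py
```

```text
t 9.97 pos [541.4  11.8 122.4] yaw -39.31 Ftool [-5.7  0.4  0.5] M [0.401 0.948 0.451] q6 2.2755 tau6 0.012 op 0.112
```

The torque jumped to 0.45 N·m, so the needle is on its seat, and I need to unload at once. I'll do it in small steps so the unloading curve shows the seat angle.

>>> jog_arm([
  [[0,0,0,0,0,-1,0.6]],
])

```text
clock: 10.1
eef_pos: [541.4, 11.7, 122.4]
tcp_rot: [-3.14, -0.002, -0.668]
contact_force: [-4.3, 1.9, -0.4]
opening: 0.115
```

```bash
python3 st.py
```

```text
t 10.1 pos [541.4  11.7 122.4] yaw -38.25 Ftool [-4.6  1.2  0.4] M [0.294 0.976 0.311] q6 2.257 tau6 0.909 op 0.115
```

>>> jog_arm([
  [[0,0,0,0,0,-1,0.6]],
])

```text
clock: 10.22
eef_pos: [541.4, 11.7, 122.5]
tcp_rot: [-3.14, -0.002, -0.65]
contact_force: [-5.6, 2.0, -1.2]
opening: 0.112
```

```bash
python3 st.py
```

```text
t 10.22 pos [541.4  11.7 122.5] yaw -37.22 Ftool [-5.6  1.8  1.2] M [0.267 0.913 0.168] q6 2.2391 tau6 0.451 op 0.112
```

Unloading gives about 0.14 N·m/deg, so the seat is at tool yaw ≈ -36.2°. That is 190° (0.53 turn) from the start, inside the stated range. I'll back off a quarter turn to yaw ≈ +54°.

>>> jog_arm([
  [[0,0.02,0,0,0,-6,0.6],[0,0.04,0,0,0,-12,0.6],[0,0.06,0,0,0,-18,0.6],[0,0.08,0,0,0,-24,0.6],[0.02,0.1,0,0,0,-30,0.6]],
])

```text
clock: 10.85
eef_pos: [541.0, 10.7, 122.4]
tcp_rot: [-3.141, -0.002, -0.124]
contact_force: [-4.6, 1.7, -2.1]
opening: 0.111
```

```bash
python3 st.py
```

```text
t 10.85 pos [541.   10.7 122.4] yaw -7.09 Ftool [-4.8 -1.1  2.1] M [ 0.15   0.903 -0.05 ] q6 1.7113 tau6 1.327 op 0.111
```

>>> jog_arm([
  [[0,0.02,0,0,0,-6,0.6],[0,0.04,0,0,0,-12,0.6],[0,0.06,0,0,0,-18,0.6],[0,0.08,0,0,0,-24,0.6],[0.02,0.1,0,0,0,-30,0.6]],
])

```text
clock: 11.48
eef_pos: [541.2, 9.6, 122.4]
tcp_rot: [3.141, -0.002, 0.4]
contact_force: [-4.0, 0.5, -1.8]
opening: 0.11
```

```bash
python3 st.py
```

```text
t 11.47 pos [541.2   9.6 122.4] yaw 22.91 Ftool [-3.5 -2.   1.8] M [ 0.037  0.784 -0.049] q6 1.1858 tau6 1.328 op 0.11
```

>>> jog_arm([
  [[0,0.02,0,0,0,-6,0.6],[0,0.04,0,0,0,-12,0.6],[0,0.06,0,0,0,-18,0.6],[0,0.08,0,0,0,-24,0.6],[0.02,0.1,0,0,0,-28,0.6]],
])

```text
clock: 12.1
eef_pos: [541.8, 8.8, 122.4]
tcp_rot: [3.14, -0.002, 0.888]
contact_force: [-3.9, 1.7, -2.0]
opening: 0.108
```

```bash
python3 st.py
```

```text
t 12.1 pos [541.8   8.8 122.4] yaw 50.87 Ftool [-1.2 -4.1  2. ] M [ 0.182  0.78  -0.037] q6 0.6962 tau6 0.639 op 0.108
```

>>> jog_arm([
  [[0,0.01,0,0,0,-2,0.6],[0,-0.02,0,0,0,-3.3,0.6],[0,-0.02,0,0,0,-3.3,0.6]],
])

```text
clock: 12.48
eef_pos: [541.9, 8.8, 122.5]
tcp_rot: [3.139, -0.002, 0.943]
contact_force: [-3.2, 1.1, -3.9]
opening: 0.109
```

```bash
python3 st.py
python3 - <<'E'
from h import *
show('side','s4',(320,170,500,305),4)
E
```

```text
t 12.47 pos [541.9   8.8 122.5] yaw 54.04 Ftool [-1.  -3.3  3.9] M [-0.007  0.654  0.031] q6 0.6414 tau6 -0.21 op 0.109
```

View pics/s4.png

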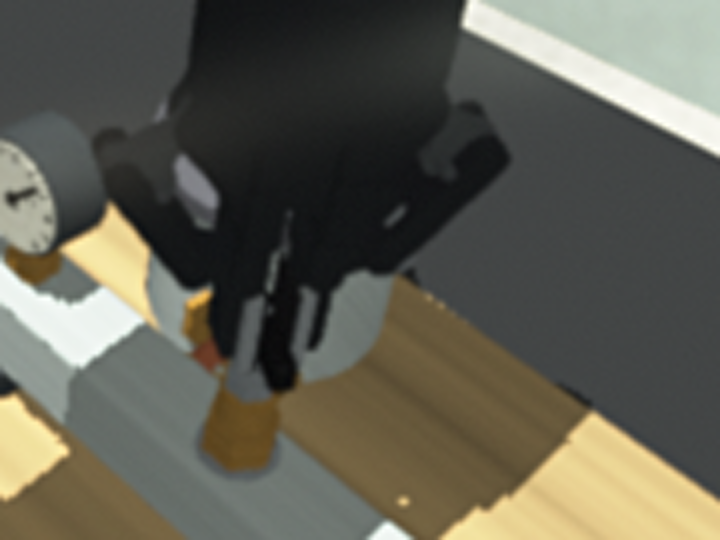

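The side view shows the bar between the pads, end-on to the camera, with the valve body upright. I'll let go and lift straight up.

>>> jog_arm([
  [[0,0,0,0,0,0,3],[0,0,0,0,0,0,6],[0,0,0,0,0,0,6],[0,0,-1.5,0,0,0,6],[0,0,-4,0,0,0,6]],
])

```text
clock: 13.15
eef_pos: [541.8, 8.8, 163.5]
tcp_rot: [3.139, -0.002, 0.943]
contact_force: [0.1, 0.5, -0.1]
opening: 0.701
```

>>> jog_arm([
  [[0,0,-3,0,0,0,6],[-2,0,-4,0,0,0,6],[-6,0,-5,0,0,0,6],[-6,0,-5,0,0,0,6],[-6,0,-5,0,0,0,6]],
])

```text
clock: 13.78
eef_pos: [506.4, -40.2, 212.6]
tcp_rot: [3.138, -0.003, 0.942]
contact_force: [0.1, 0.5, 0.7]
opening: 0.703
```

```bash
python3 st.py
python3 - <<'E'
from h import *
s=show('wrist','w5',None,1.4);print(s['eef_pos'],s['tcp_rot'])
show('scene','sc5',(110,205,300,335),4)
print(proj('wrist',[543.4,10.8,141.5],s)*1.4, proj('wrist',[533,-98.7,86],s)*1.4)
E
```

```text
t 13.78 pos [506.4 -40.2 212.6] yaw 54.0 Ftool [ 0.4 -0.2 -0.7] M [ 0.059 -0.007 -0.043] q6 0.5456 tau6 -0.042 op 0.703
[506.35555006 -40.15249314 212.55985348] [ 3.13839044e+00 -2.56101048e-03  9.42427376e-01]
[397.44030966 190.87953434] [483.23919595 332.33525366]
```

View pics/w5.png

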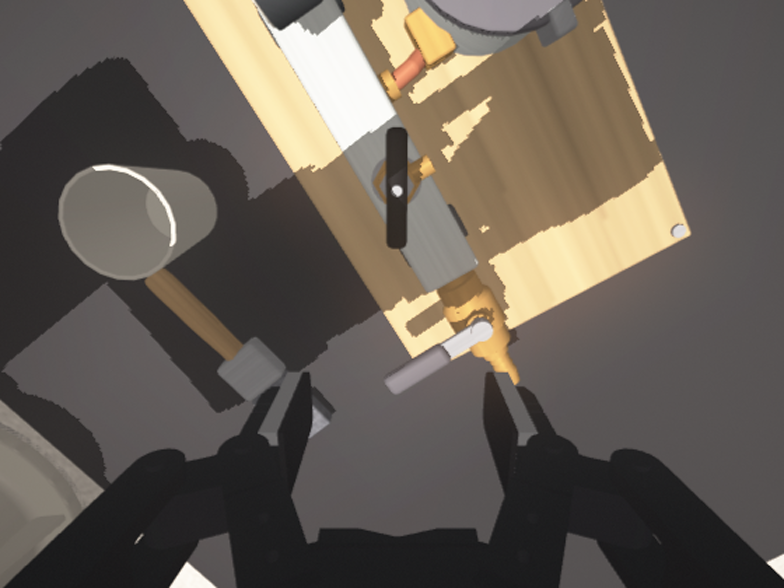

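View pics/sc5.png

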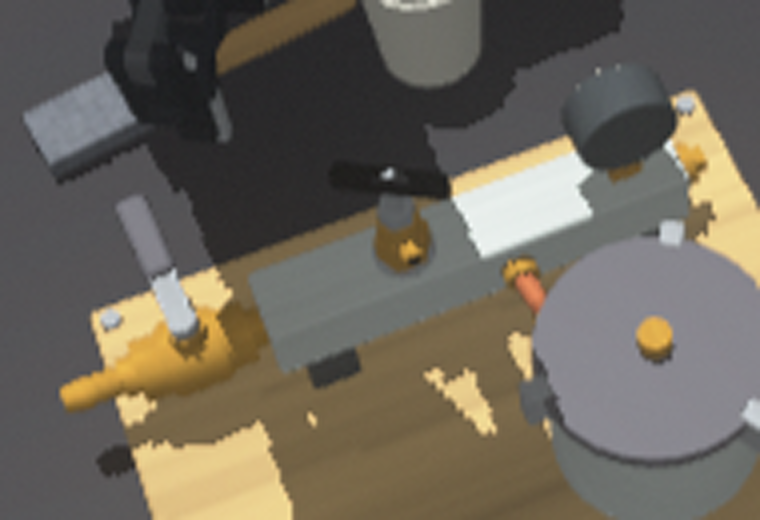

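The wrist view shows the tee bar vertical, as left, with its dot at (397,190) against a predicted (397,191). The lever pivot at (482,330) also matches the prediction of (483,332). Next I'll compute the lever angle and compare the valve's side nub before and after for any twist.

Run:
```python
from h import *
np.set_printoptions(precision=1,suppress=True)
s=r.sense()
pv=onz('wrist',np.array([482,330])/1.4,87,s);e=onz('wrist',np.array([393,383])/1.4,84,s)
print('pivot',pv,'end',e,np.degrees(np.arctan2(*(e-pv)[1::-1])),np.linalg.norm(e-pv))
s2=dict(eef_pos=np.array([541.72,12.64,184.35]),tcp_rot=np.array([-3.1401,-.0035,2.684]))
for z in(85,92,100):
  for uv,ss in(((431,163),s),((415,341),s2)):
    p=onz('wrist',np.array(uv)/1.4,z,ss);d=p-np.array([543.4,10.8,z]);print(z,d[:2],np.degrees(np.arctan2(d[1],d[0])),np.linalg.norm(d))
a=cv2.imread('pics/w2.png')[230:410,330:480];b=cv2.imread('pics/w5.png')[100:280,330:480]
cv2.imwrite('pics/cmp.png',cv2.resize(np.hstack([a,b]),None,fx=2.6,fy=2.6,interpolation=cv2.INTER_CUBIC))
```

```text
pivot [533.7 -95.7  87. ] end [463.5 -94.3  84. ] 178.85308013312363 70.24005633598236
85 [22.4 -2.2] -5.483607315039656 22.511526005579373
85 [25.6 -0.5] -1.1787244730039592 25.655241337412182
92 [22.1 -1.7] -4.334366653668632 22.166668292199127
92 [22.7  0.6] 1.4517544996826517 22.754742122725265
100 [21.8 -1.1] -2.9770378270676514 21.783832772920558
100 [19.4  1.8] 5.4052107264502105 19.517224169315575
```

View pics/cmp.png

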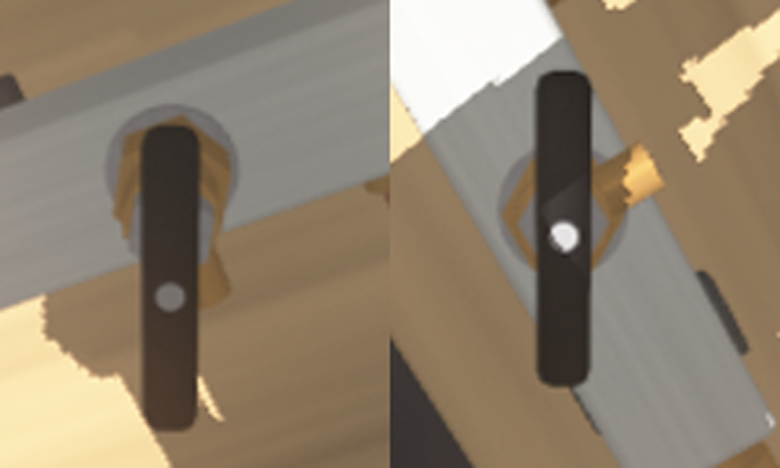

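The nub points along the manifold's +x in both pictures (about -4° against the -5.5° axis), so there's no visible body twist. The lever stands about 4° from closed, with its pivot near (533.5,-97.5). I'll straddle the sleeve from above.

Run:
```python
from h import *
s=r.sense();shift(s,[481.4,-96.6,110],-1)
```

```text
cm [-6.12  1.27 10.22] deg [ 0.09 -0.19 55.06] |d| 119.8
```

>>> jog_arm([
  [[-3,0.6,2,0,0,9,4.5],[-6.1,1.3,4,0,0,18,4.5],[-6.1,1.3,6,0,0,27,4.5],[-6.1,1.3,8,0,0,36,4.5],[-6.1,1.3,8,0,0,45,4.5]],
])

```text
clock: 14.5
eef_pos: [480.7, -96.2, 130.6]
tcp_rot: [-3.141, -0.001, 0.154]
contact_force: [0.5, -0.4, 0.5]
opening: 0.525
```

>>> jog_arm([
  [[0,0,0,0,0,10,4.5],[0,0,0,0,0,10,4.5],[0,0,0,0,0,10,4.5]],
])

```text
clock: 14.88
eef_pos: [481.8, -96.5, 132.3]
tcp_rot: [-3.141, -0.004, -0.012]
contact_force: [0.1, 0.7, 0.3]
opening: 0.53
```

```bash
python3 st.py
python3 - <<'E'
from h import *
s=show('wrist','w6',None,1.4)
P=onz('wrist',[0,0],0,s)
print(proj('wrist',[533.4,-97.5,87],s)*1.4,proj('wrist',[481.4,-96.6,86],s)*1.4);shift(s,[481.4,-96.6,73],-1)
E
```

```text
t 14.88 pos [481.8 -96.5 132.3] yaw -0.69 Ftool [ 0.1 -0.7 -0.3] M [-0.025 -0.02  -0.007] q6 1.3809 tau6 0.065 op 0.53
[399.72154869 223.15712116] [398.97370297 336.58349642]
cm [-0.06  0.01  5.93] deg [-0.01 -0.21  0.31] |d| 59.3
```

View pics/w6.png

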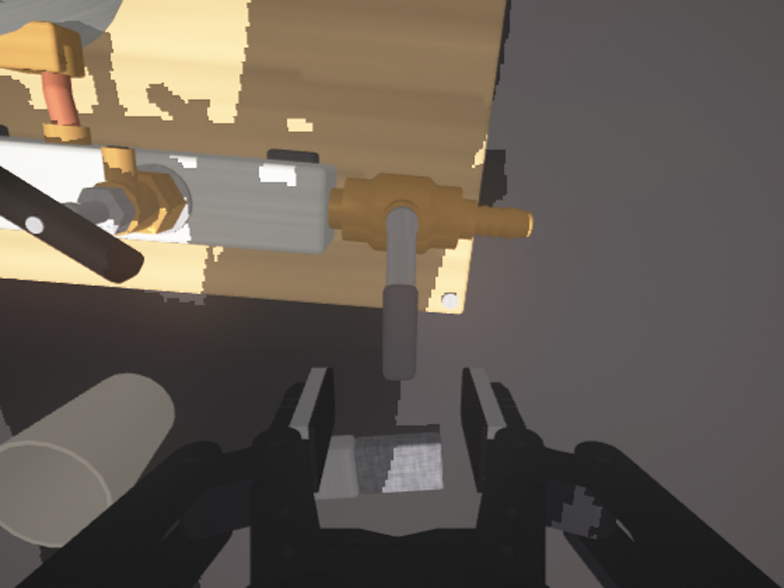

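The sleeve's centre is at (400,334) and the pivot at (401,220), both as predicted. The valve's nub also stands square to the bar, so the body hasn't twisted. I'll go down and grip.

>>> jog_arm([
  [[0,0,3,0,-0.2,0.3,4.5],[0,0,5.9,0,-0.2,0.3,4.5],[0,0,5.9,0,-0.2,0.3,4.5],[0,0,5.9,0,-0.2,0.3,1.4],[0,0,5.9,0,-0.2,0.3,1.2]],
], newtons=25)

```text
clock: 15.55
eef_pos: [482.8, -97.1, 74.7]
tcp_rot: [3.141, -0.002, -0.021]
contact_force: [-0.6, -2.5, 2.3]
opening: 0.18
```

>>> jog_arm([
  [[0,0,0,0,0,0,1.2],[0,0,0,0,0,0,1.2]],
])

```text
clock: 15.8
eef_pos: [482.7, -97.1, 74.6]
tcp_rot: [3.141, -0.002, -0.022]
contact_force: [-1.4, -1.9, 7.3]
opening: 0.178
```

```bash
python3 st.py
```

```text
t 15.8 pos [482.7 -97.1  74.6] yaw -1.25 Ftool [-1.3  1.9 -7.3] M [-0.406  0.226 -0.193] q6 1.391 tau6 -0.249 op 0.178
```

>>> jog_arm([
  [[0.03,0.53,0,0,0,-6,1.2],[0.11,1.05,0,0,0,-12,1.2],[0.25,1.57,0,0,0,-18,1.2],[0.44,2.06,0,0,0,-24,1.2],[0.68,2.53,0,0,0,-30,1.2]],
])

```text
clock: 16.42
eef_pos: [488.7, -122.5, 74.6]
tcp_rot: [3.141, -0.001, 0.505]
contact_force: [-1.6, -0.1, 7.9]
opening: 0.178
```

```bash
python3 st.py
```

```text
t 16.43 pos [ 488.7 -122.5   74.6] yaw 28.95 Ftool [-1.5 -0.7 -7.9] M [ 0.044  0.252 -0.154] q6 0.8164 tau6 1.331 op 0.178
```

>>> jog_arm([
  [[0.03,0.53,0,0,0,-6,1.2],[0.11,1.05,0,0,0,-12,1.2],[0.25,1.57,0,0,0,-18,1.2],[0.44,2.06,0,0,0,-24,1.2],[0.68,2.53,0,0,0,-30,1.2]],
])

```text
clock: 17.05
eef_pos: [506.6, -141.3, 74.6]
tcp_rot: [3.141, -0.0, 1.029]
contact_force: [-3.4, 0.3, 8.9]
opening: 0.178
```

```bash
python3 st.py
```

```text
t 17.05 pos [ 506.6 -141.3   74.6] yaw 58.96 Ftool [-1.5 -3.1 -8.9] M [ 0.118  0.548 -0.034] q6 0.2665 tau6 1.369 op 0.178
```

>>> jog_arm([
  [[0.03,0.53,0,0,0,-6,1.2],[0.11,1.05,0,0,0,-12,1.2],[0.25,1.57,0,0,0,-18,1.2],[0.34,1.83,0,0,0,-21,1.2]],
])

```text
clock: 17.55
eef_pos: [523.7, -147.8, 74.6]
tcp_rot: [3.141, -0.0, 1.395]
contact_force: [-4.4, -0.5, 10.5]
opening: 0.176
```

```bash
python3 st.py
```

```text
t 17.55 pos [ 523.7 -147.8   74.6] yaw 79.93 Ftool [ -1.3  -4.2 -10.5] M [0.007 0.86  0.025] q6 -0.1021 tau6 0.403 op 0.176
```

>>> jog_arm([
  [[0,0.18,0,0,0,-2,1.2],[0.01,0.35,0,0,0,-4,1.2]],
])

```text
clock: 17.8
eef_pos: [527.0, -148.3, 74.6]
tcp_rot: [3.141, 0.0, 1.464]
contact_force: [-4.4, -0.6, 10.0]
opening: 0.178
```

```bash
python3 st.py
```

```text
t 17.8 pos [ 527.  -148.3   74.6] yaw 83.85 Ftool [ -1.   -4.3 -10. ] M [-0.015  0.737  0.036] q6 -0.1697 tau6 0.503 op 0.178
```

>>> jog_arm([
  [[0,0.09,0,0,0,-1,1.2],[0,0.18,0,0,0,-2,1.2],[0,0.18,0,0,0,-2,1.2]],
])

```text
clock: 18.18
eef_pos: [527.8, -148.3, 74.5]
tcp_rot: [-3.14, -0.0, 1.497]
contact_force: [-7.6, -0.6, 12.9]
opening: 0.178
```

```bash
python3 st.py
```

```text
t 18.18 pos [ 527.8 -148.3   74.5] yaw 85.75 Ftool [ -1.1  -7.5 -12.8] M [-0.12   1.314 -0.472] q6 -0.2025 tau6 -0.552 op 0.178
```

The moment and side force rose together (-0.47 N·m, 7.5 N), so the lever is at its open stop. One small nudge to make sure, then let go.

>>> jog_arm([
  [[0,0.08,0,0,0,0,1.2],[0,0.08,0,0,0,0,1.2]],
])

```text
clock: 18.42
eef_pos: [527.9, -148.3, 74.5]
tcp_rot: [-3.139, -0.0, 1.496]
contact_force: [-10.7, -1.4, 16.2]
opening: 0.176
```

```bash
python3 st.py
```

```text
t 18.43 pos [ 527.9 -148.3   74.5] yaw 85.74 Ftool [ -2.2 -10.7 -16.2] M [-0.141  1.73  -0.452] q6 -0.202 tau6 -0.437 op 0.176
```

>>> jog_arm([
  [[0,0,0,0,0,0,4],[0,0,0,0,0,0,4.5],[0,0,0,0,0,0,4.5],[0,0,-3,0,0,0,4.5],[0,0,-7,0,0,0,4.5]],
])

```text
clock: 19.05
eef_pos: [529.0, -148.2, 143.4]
tcp_rot: [-3.14, -0.001, 1.497]
contact_force: [0.4, 1.3, -0.2]
opening: 0.525
```

>>> jog_arm([
  [[-3,0,-4,0,0,0,4.5],[-5,0,-7,0,0,0,4.5],[-5,0,-7,0,0,0,4.5],[-5,0,-7,0,0,0,4.5]],
])

```text
clock: 19.55
eef_pos: [525.6, -197.9, 212.8]
tcp_rot: [-3.141, -0.001, 1.497]
contact_force: [0.1, -0.0, -0.7]
opening: 0.527
```

```bash
python3 st.py
python3 - <<'E'
from h import *
s=show('wrist','w7',None,1.4);show('scene','sc7');show('side','s7',(280,180,520,390),3)
E
```

```text
t 19.55 pos [ 525.6 -197.9  212.8] yaw 85.75 Ftool [0.  0.1 0.7] M [-0.036 -0.014 -0.068] q6 -0.2892 tau6 -0.016 op 0.527
```

View pics/w7.png

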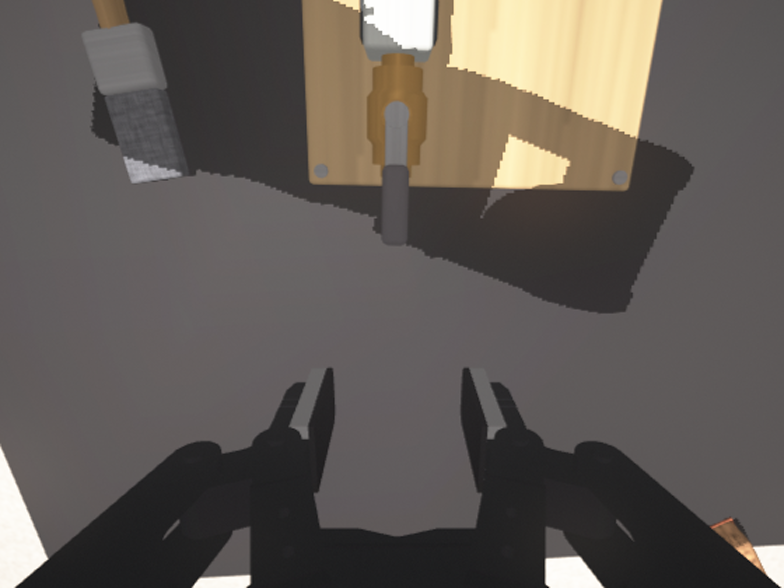

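View pics/sc7.png

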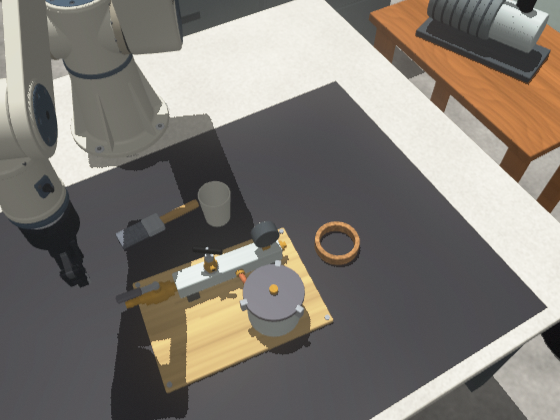

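View pics/s7.png

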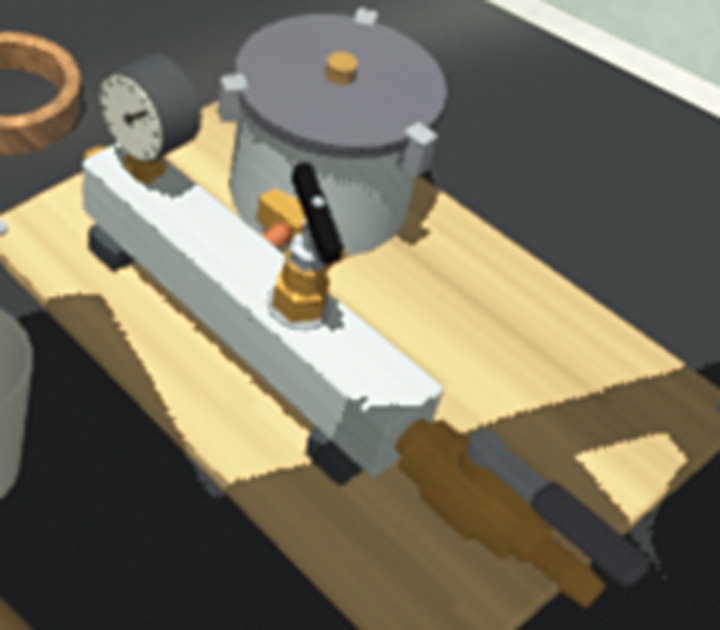

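The last views show the lever in line with the bar over the barb, the tee released, and the cup, tape and brush where they were. One numeric check, then I'll hand in.

Run:
```python
from h import *
a=onz('side',(280+303/3,180+172/3),138);b=onz('side',(280+331/3,180+253/3),138);print('bar yaw',np.degrees(np.arctan2(*(a-b)[1::-1])),np.linalg.norm(a-b))
s=r.sense();p=onz('wrist',(397/1.4,108/1.4),87,s);e=onz('wrist',(394.5/1.4,243/1.4),84,s);print('lever',np.degrees(np.arctan2(*(e-p)[1::-1])))
print(r.sign_off(),r.sense()['clock'])
```

```text
bar yaw 52.50622285993944 51.47040090164235
lever -95.39882818571924
the job is handed in; nothing more can be done
the job is handed in; nothing more can be done
```

The job is handed in at about 20 s of robot time. The bleed needle is seated and backed off a quarter turn, and the shut-off lever is fully open. My one concern is that the torque peaked right at the valve's twist limit when the needle reached its seat.

- **Bleed valve:** I turned the tee clockwise about 190° (0.53 turn) with a light 20 N grip until it came to a firm stop. The seat worked out at tool yaw -36°, and I backed off to +54° and let go. Afterwards the side camera put the bar at about 52.5°, against the intended 54°, which is within reading error.
- **Torque at the seat:** the last 4° step read 0.45 N·m with about ±0.05 noise, so it bottomed harder than "gently". I unloaded it at once. The brass body's side nub still looked square to the bar afterwards, so I saw no twist. A slip of about 1° can't be ruled out, because the pictures don't resolve that.
- **Shut-off lever:** I swung it anticlockwise until force and torque rose at the open stop. It now points at -95.4°, and the manifold's -y direction is about -95.5°.
- **Clear of everything:** the arm ended above and away from the manifold with contact force near zero. The cup, tape and brush were where they started in the last pictures.

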